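# Vent the valve test stand, flip the catch and hold the charging lever

### The arm

A 6-joint arm with a two-finger parallel gripper is mounted at the origin on a cart in front of the work surface, level with it; the furniture and walls round the work are solid. World frame = base frame: x ahead of the robot, y to its left, z up, the work surface at z = 0. Lengths are in m, angles in rad, forces in N, time in s.
With the tool pointing down it reaches from about 0.375 to 0.9 m from the base axis. Payload 3.1 kg.
Tool frame: the origin (TCP) lies midway between the tips of the shut fingers; the grasp point (between the pads) lies 19 mm behind it (manip.grip_depth is the distance from the TCP to the grasp point, in m); z points along the fingers, y is the line along which they close (so a half turn about z gives the same grasp; the last joint's range is limited). The gripper opens to 85 mm and grips with 20 to 120 N. Pads are 22 mm wide; open, the fingers measure 114 mm over their backs; the gripper's body (76 mm by 85 mm) begins 54 mm behind the grasp point. The pads swing forward as they close: fully open they stand 13 mm farther back than shut.
Start: joints at [1.012, 0.527, 1.433, -0, 1.181, -0.178], TCP at [0.232, 0.58, 0.231] pointing down, gripper open.
Joint ranges: [-3.08, 3.08], [-0.75, 2.2], [0.22, 2.44], [-1.43, 4.57], [0, 2.65], [-2.85, 2.85]. Speed limits (rad/s): [2.79, 2.79, 3.14, 3.14, 3.14, 3.14].

### API

Orientations are given as a unit quaternion [x, y, z, w].
In Python, from station import telemetry, snapshot, manip gives the robot as it stands. The module is installed in compiled form; this text tells all that it offers.
- The arm moves only by the shell command python3 -m crank 'ROWS' [OPENING] [FORCE]. ROWS is text: rows parted by semicolons, each of 6 numbers parted by spaces: the shift along the tool's x, y, z as a fraction of full scale, then the turn, a rotation vector about the tool's x, y, z as a fraction of full scale. A call has exactly 5 rows; each row shifts and turns the commanded pose from where the row before left it, along the tool's axes as they then stand; what a row does not reach is not made up. Full scale, the value 1, is 4 cm for a shift and 90 degrees for a turn. A row lasts 1/10 s, in which the tool goes at most 50 mm and 8.59 degrees, less where a joint would pass 70% of its speed; a pose out of reach is approached as far as the arm can. A call with a number of a shift or a turn outside -1 to 1 is refused whole. A call with a gripper value outside its range is refused whole. OPENING is the opening, from -1 (shut) to 1 (fully open), set as the call begins (- or left out, the last holds). The fingers move at their own pace and stop on an object; FORCE is the grip in N (left out, the last holds). Time passes only in rows, so rows that do not move let the fingers close, or fill a call up. It gives the time, the measured TCP pose, the force, the opening and the grip force at its end, in the units of the state.
- telemetry.sense(): the state, without advancing time (a new reading comes with each control period).
- snapshot(name): name is "scene" or "top" or "wrist"; returns a dict with "image" (420x560x3 uint8, red, green, blue), "depth" (420x560 float32, m along the optical axis (not along the pixel's ray), 0 where there is no reading), "camera_matrix" (3x3 intrinsics, pixels), "rvec" (rotation vector, rad) and "tvec" (3), from world to camera coordinates, as OpenCV has them. Camera axes: x right, y down, z forward; pixel columns grow to the right and rows downward; lengths in m; the calibration is good to about 2 mm. A picture is of the moment at which its call begins.
- manip.sign_off(): hands the job in; it is judged then, once.
The state is a dict: "t": time; "q": joint angles; "qd": joint speeds; "tau": joint torques, N m; "tcp_pos": TCP position; "tool_rot": TCP orientation; "force": force on the tool from outside, world axes, zero at the start; "ft_torque": the same for the moment, N m; "finger_gap": opening from 0.0 (shut) to 1.0 (fully open); "gripper_force": force on a finger pad.
Only numpy, scipy, OpenCV 4.12 (cv2) and the standard library are available. Lean on these libraries where they do the work, as an engineer would, in place of code of your own. Each camera call takes 0.05 s, during which the arm holds its last target. There are 200 camera calls.

### The job

The breathing valve on the bench test stand is ready for its leak check: with the red safety catch still on, press the vent pedal right down to its stop so that the leftover pressure goes and the gauge needle falls to zero, then let the pedal come back up. Flip the red catch over, out of the charging lever's way, and pull the lever by its black handle towards the front of the stand until it meets its stop and the needle stands in the green. Finish with the gripper still holding the lever there (it springs back if let go), and leave the loose things on the tray and table where they are.

Things in the scene. Friction and masses are not known exactly. Their poses are not given: they have to be found in the camera images.
- test_stand: Fixed bench test stand, 12 to 42 mm above the table on studs: aluminium tray 215x290 mm (x by y), 10 mm thick, manifold (top 46 mm) and black valve (58 mm) on it. Origin under the tray, in line with the lever; +x to its back, +y left, z up; yaw -0.25 to 0.2. Heights below are from this origin. Lever at y 0, red catch at +y, gauge at y -52 mm (105 mm high), pedal at y -140 mm.
- vent_pedal (a joint): Vent pedal hinge, rad: 0 = up at rest, 0.22 = down on its stop. Spring return: about 5 N at the pad starts it, about 13 N holds it on the stop; it springs back up when let go. The needle falls to zero only as the pedal reaches its stop.
- pedal_pad (a point): Middle of the ribbed rubber pad on the pedal's top face (pad 52 mm along x, 44 mm along y), about 54 mm above the stand's origin at rest; it sinks about 14 mm to the stop. The pedal is 90x48 mm, hinged at its back edge, 62 mm behind this point, free end towards the robot.
- safety_catch (a joint): Red safety catch, rad: 0 = on (its bar lies level in front of the lever and blocks it), 1.9 = flipped fully open, where it stays. It turns about point catch_hinge (pin along the stand's x): the tab goes over to the left (+y) and down while the bar rises. Under 1 N at the tab; below about 0.8 rad it falls back on by its own weight, beyond 1.1 it falls open.
- catch_tab (a point): Middle of the catch's red finger tab, a paddle 10 mm thick along the stand's x, 18 mm wide, 26 mm high, free on all sides, 48 mm from the catch's pin. With the catch on, it stands about 172 mm above the stand's origin and leans 0.2 rad to +y from straight above the pin.
- catch_hinge (a point): The catch's pin, fixed on the stand at x +29.5, y +55, z 125 mm in its frame, axis along the stand's x. From it the bar (8 mm thick along x, 12 mm high) reaches 76 mm to -y across the front of the lever, into a steel keeper.
- charge_lever (a joint): Hinge of the charging lever, rad: 0 = at rest, nearly upright (leaning 0.1 rad to the back), 0.70 = pulled forward (-x of the stand) on its stop. Spring return: about 2 N at the grip to start it, 6 N to hold it on the stop. With the catch on it stops after about 0.05 rad.
- lever_grip (a point): Middle of the lever's black side handle: a round bar along the stand's y, 18 mm thick, 56 mm long, from the top of the lever out to the right (-y); this point is 35 mm to the right of the lever and 125 mm from its hinge line; at rest about 182 mm above the stand's origin, on the stop about 161 mm above it and 83 mm nearer the front.
- lever_handle: The black side handle as a part that can be touched; it moves with the lever. Its origin lies on the lever's hinge, z along the lever towards the handle.
- lever_hinge (a point): Lever's hinge, fixed on the stand at x +35, y 0, z 58 mm in its frame, axis along the stand's y.
- gauge_needle (a joint): Needle of the round gauge, rad clockwise from its zero peg (lower left): 0 = no pressure, the green sector runs from 2.8 to 3.6. It starts at a leftover reading; it keeps its reading when lever or pedal are let go. The pedal on its stop brings it to zero, the lever on its stop to about 3.2.
- filter_can: Bystander, loose: grey-black filter canister, 87 mm across, 60 mm high. Origin at the centre of its underside.
- grease_tin: Bystander, loose on the stand's tray: white round grease tin with a blue lid, 57 mm across, 30 mm high. Origin at the centre of its underside.
- leak_bottle: Bystander, loose on the stand's tray: small brown dropper bottle of leak-test fluid, 33 mm across, 102 mm high. Origin at the centre of its underside.
- coupling_brass: Bystander, loose on the stand's tray: brass coupling standing on end, 33 mm across, 54 mm high. Origin at the centre of its underside.
- seal_kit: Bystander, loose: small white box of seals, 51x76x23 mm. Origin at the centre of its underside.
- coupling_white: Bystander, loose on the stand's tray: slim white coupling standing on end, 27 mm across, 60 mm high. Origin at the centre of its underside.

How it is judged:
By the outcome, as a careful person would: the job done as asked, in the order asked, and still so for the second after the job is handed in, while the arm keeps its last pose, push and grip.
It also fails if it takes over 54 s, if anything falls off the work surface, if the arm or the gripper's body presses on something with over 40 N, if the wrist force passes 120 N, or if a joint passes its speed limit or range.

## Working session

There is one attempt and no reset: what is moved stays moved. The work goes in short steps, Python scripts to look and compute and a shell command to move; the robot and the scene stay as the last step left them, time stands still between calls to the robot, and variables do not carry over. Pictures are saved under pics/ and viewed, at most 10 in all, crops included, and the job is handed in when it is done.

```bash
mkdir -p pics
cat > h.py <<'E'
import numpy as np, cv2
from station import telemetry, snapshot, manip
from scipy.spatial.transform import Rotation as R
def snap(n,f=None):
    s=snapshot(n)
    if f: cv2.imwrite('pics/'+f,s['image'][:,:,::-1])
    return s
def cloud(s):
    K=s['camera_matrix'];d=s['depth'];v,u=np.mgrid[:d.shape[0],:d.shape[1]]
    c=np.stack([(u-K[0,2])/K[0,0]*d,(v-K[1,2])/K[1,1]*d,d],-1)
    M=cv2.Rodrigues(np.array(s['rvec'],float))[0]
    return (c-np.array(s['tvec']).ravel())@M
E
python3 - <<'E'
from h import *
np.set_printoptions(precision=3,suppress=True)
for n in ('scene','top'):
    s=snap(n,n+'0.png'); np.savez(n+'0.npz',im=s['image'],d=s['depth'],P=cloud(s))
    M=cv2.Rodrigues(np.array(s['rvec'],float))[0]; print(n,-M.T@np.array(s['tvec']).ravel(), s['camera_matrix'][0,0])
st=telemetry.sense(); print(st); print(R.from_quat(st['tool_rot']).as_matrix(), manip.grip_depth)
E
```

```text
scene [-0.129 -0.592  0.703] 502.4879190816871
top [0.344 0.064 1.093] 421.9634981439701
{'t': 0.1, 'q': array([ 1.012,  0.528,  1.434, -0.   ,  1.181, -0.178]), 'qd': array([-0.   , -0.001, -0.002,  0.   ,  0.   , -0.001]), 'tau': array([ -0.001, -44.331, -17.859,  -0.   ,   0.004,   0.   ]), 'tcp_pos': array([0.232, 0.58 , 0.23 ]), 'tool_rot': array([ 0.189,  0.982, -0.001, -0.   ]), 'force': array([-0.612, -0.228, -0.659]), 'ft_torque': array([-0.018,  0.02 ,  0.03 ]), 'gripper_force': 0.0, 'finger_gap': 0.9982670827289543}
[[-0.928  0.372 -0.001]
 [ 0.372  0.928 -0.002]
 [ 0.    -0.002 -1.   ]] 0.0187
```

View pics/scene0.png

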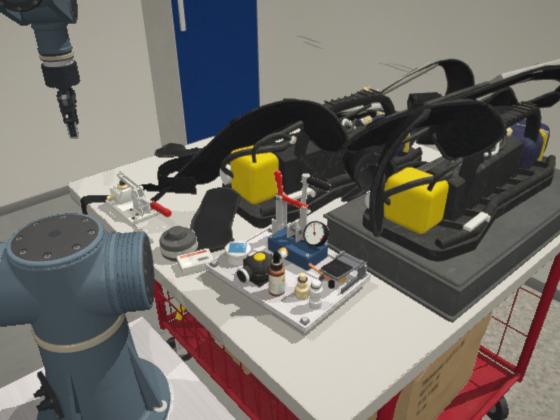

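View pics/top0.png

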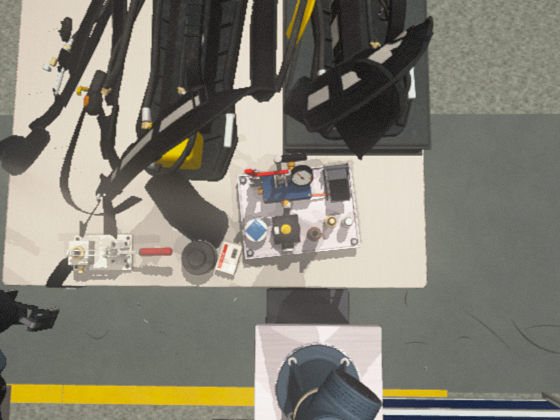

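The top view shows the stand at about (297,210), the catch in red at (265,172), the gauge at (302,175) and the pedal at (338,182). In the scene view the catch tab is at (280,180), and the black handle at about (318,182). Next I fit the stand pose.

Run:
```python
from h import *
np.set_printoptions(precision=4,suppress=True)
for n,box in (('top',(225,150,375,275)),('scene',(195,160,380,330))):
    z=np.load(n+'0.npz');P=z['P'];im=z['im'];d=z['d']
    x0,y0,x1,y1=box
    c=cv2.resize(im[y0:y1,x0:x1],None,fx=4.2 if n=='top' else 3.4,fy=4.2 if n=='top' else 3.4,interpolation=cv2.INTER_CUBIC)
    cv2.imwrite(f'pics/{n}c.png',c[:,:,::-1])
    Q=P[y0:y1,x0:x1].reshape(-1,3); zz=Q[:,2]
    h,e=np.histogram(zz,np.arange(-.01,.24,.004)); print(n,[(round(a,3),b) for a,b in zip(e,h) if b>30])
    hsv=cv2.cvtColor(im,cv2.COLOR_RGB2HSV)
    red=((hsv[...,0]<6)|(hsv[...,0]>174))&(hsv[...,1]>170)&(hsv[...,2]>90)
    m=np.zeros_like(red);m[y0:y1,x0:x1]=red[y0:y1,x0:x1]
    vv,uu=np.nonzero(m); p=P[m]; o=np.argsort(p[:,2])
    print('red',len(o)); print(np.c_[uu,vv,p][o][::max(1,len(o)//25)])
z=np.load('top0.npz');P=z['P'];d=z['d'];im=z['im'].astype(int)
m=np.zeros(d.shape,np.uint8); hh=P[...,2]
m[150:275,225:375]=((hh>.015)&(hh<.09)&(d>0))[150:275,225:375]
m=cv2.morphologyEx(m,cv2.MORPH_OPEN,np.ones((3,3)))
cs=max(cv2.findContours(m,0,1)[0],key=cv2.contourArea); r=cv2.minAreaRect(cs); b=cv2.boxPoints(r);print(r,b)
```

```text
top [(np.float64(-0.01), np.int64(241)), (np.float64(-0.006), np.int64(3725)), (np.float64(-0.002), np.int64(3305)), (np.float64(0.002), np.int64(163)), (np.float64(0.006), np.int64(33)), (np.float64(0.01), np.int64(33)), (np.float64(0.014), np.int64(160)), (np.float64(0.018), np.int64(562)), (np.float64(0.022), np.int64(2762)), (np.float64(0.026), np.int64(2071)), (np.float64(0.03), np.int64(536)), (np.float64(0.034), np.int64(112)), (np.float64(0.038), np.int64(136)), (np.float64(0.042), np.int64(72)), (np.float64(0.046), np.int64(135)), (np.float64(0.05), np.int64(321)), (np.float64(0.054), np.int64(463)), (np.float64(0.058), np.int64(885)), (np.float64(0.062), np.int64(667)), (np.float64(0.066), np.int64(449)), (np.float64(0.07), np.int64(295)), (np.float64(0.074), np.int64(107)), (np.float64(0.078), np.int64(86)), (np.float64(0.082), np.int64(130)), (np.float64(0.086), np.int64(116)), (np.float64(0.09), np.int64(77)), (np.float64(0.094), np.int64(59)), (np.float64(0.098), np.int64(68)), (np.float64(0.102), np.int64(67)), (np.float64(0.106), np.int64(68)), (np.float64(0.11), np.i
[... 4547 characters left out ...]
.       0.5053   0.1485   0.1535]
 [280.     190.       0.5051   0.1481   0.1588]
 [279.     188.       0.5028   0.1488   0.1645]
 [281.     184.       0.5108   0.1512   0.1707]
 [281.     182.       0.511    0.1514   0.1755]
 [280.     180.       0.5082   0.1514   0.1815]
 [276.     178.       0.5045   0.1607   0.1841]
 [276.     176.       0.5055   0.1618   0.1883]
 [276.     175.       0.504    0.16     0.192 ]
 [275.     172.       0.5056   0.1651   0.1969]
 [275.     171.       0.5056   0.1651   0.1994]]
((297.3537292480469, 210.80140686035156), (84.76486206054688, 115.73049926757812), 83.8844985961914) [[235.3026 174.8247]
 [350.3745 162.4956]
 [359.4048 246.7781]
 [244.3329 259.1072]]
```

View pics/topc.png

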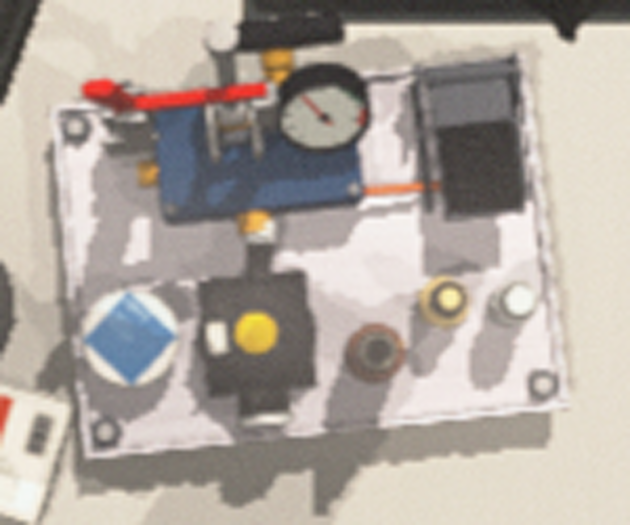

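View pics/scenec.png

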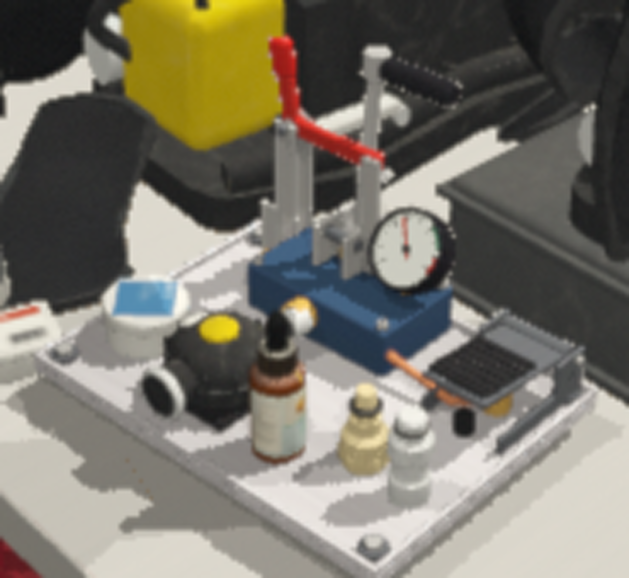

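The crops show the stand's parts: tab at (95,93) in the top crop, handle (240–345, 20–45), pedal pad (480,167). The gauge needle stands at a leftover reading.

Run:
```python
from h import *
np.set_printoptions(precision=4,suppress=True)
T=snap('top');P=cloud(T);im=T['image'];hsv=cv2.cvtColor(im,cv2.COLOR_RGB2HSV);V=hsv[...,2]
K=T['camera_matrix'];M=cv2.Rodrigues(np.array(T['rvec'],float))[0];C=-M.T@np.array(T['tvec']).ravel()
def ray(u,v,z):
    d=M.T@np.linalg.inv(K)@np.array([u,v,1.]);return C+d*(z-C[2])/d[2]
z0=.0155
f=lambda x,y:(225+x/4.2-.4,150+y/4.2-.4)
cor=[ray(*f(*c),z0+.01) for c in((55,105),(525,55),(567,405),(85,457))]
print('corners',np.array(cor),[np.linalg.norm(cor[i]-cor[i-1]) for i in range(4)])
for i,j in((0,1),(3,2)):
    d=cor[i]-cor[j];print('yaw',np.arctan2(-d[0],d[1]))
for i,j in((0,3),(1,2)):
    d=cor[i]-cor[j];print('yaw',np.arctan2(d[1],d[0]))
S=np.zeros(V.shape,bool);S[150:170,270:315]=1
m=S&(V<70)&(P[...,2]>.18)&(P[...,2]<.23);vv,uu=np.nonzero(m);p=P[m];print('handle px',uu.min(),uu.max(),vv.min(),vv.max(),len(p),p.mean(0),p.min(0),p.max(0), np.polyfit(p[:,1],p[:,0],1)); print('h ray',ray(uu.mean(),vv.mean(),z0+.191))
S[:]=0;S[172:205,325:352]=1
m=S&(V<60)&(P[...,2]>.05)&(P[...,2]<.09);vv,uu=np.nonzero(m);p=P[m];print('pad',uu.min(),uu.max(),vv.min(),vv.max(),len(p),np.median(p,0));print(cv2.minAreaRect(np.c_[uu,vv].astype(np.float32)),ray(uu.mean(),vv.mean(),z0+.054))
red=((hsv[...,0]<6)|(hsv[...,0]>174))&(hsv[...,1]>150)&(hsv[...,2]>90);red[:, :240]=0;red[:, 295:]=0;red[:160]=0;red[185:]=0
for lo,hi,h in((.13,.16,.131),(.18,.23,.185)):
    m=red&(P[...,2]>lo)&(P[...,2]<hi);vv,uu=np.nonzero(m);p=P[m];print('red',uu.min(),uu.max(),vv.min(),vv.max(),len(p),p.mean(0),np.polyfit(p[:,1],p[:,0],1),ray(uu.mean(),vv.mean(),z0+h))
tm=(P[...,2]<-.0)&(P[...,2]>-.01);print('table',np.median(P[150:275,375:420,2]))
```

```text
corners [[ 0.5306  0.2045  0.0255]
 [ 0.5618 -0.0823  0.0255]
 [ 0.3496 -0.105   0.0255]
 [ 0.3171  0.183   0.0255]] [np.float64(0.21453993395563786), np.float64(0.2884484548634829), np.float64(0.2134612546584869), np.float64(0.289860641687155)]
yaw 0.10852314806892162
yaw 0.11221950121016004
yaw 0.10009099119543333
yaw 0.10665486272170466
handle px 282 305 153 161 152 [0.5372 0.0615 0.2051] [0.5285 0.0371 0.1997] [0.5468 0.0864 0.2105] [-0.1177  0.5445]
h ray [0.5369 0.0615 0.2065]Traceback (most recent call last):
  File "<stdin>", line 18, in <module>
    return umr_minimum(a, axis, None, out, keepdims, initial, where)
ValueError: zero-size array to reduction operation minimum which has no identity
```

Run:
```python
from h import *
np.set_printoptions(precision=4,suppress=True)
T=snap('top');P=cloud(T);im=T['image'];hsv=cv2.cvtColor(im,cv2.COLOR_RGB2HSV);V=hsv[...,2]
yaw=.108;ex=np.array([np.cos(yaw),np.sin(yaw)]);ey=np.array([-ex[1],ex[0]])
O=np.array([.537,.0615])-.0475*ex+.035*ey;print('O',O)
S=lambda p:np.c_[(p[:,:2]-O)@ex,(p[:,:2]-O)@ey,p[:,2]]
red=((hsv[...,0]<6)|(hsv[...,0]>174))&(hsv[...,1]>150)&(hsv[...,2]>90);red[:, :240]=0;red[:, 290:]=0;red[:160]=0;red[185:]=0
for lo,hi in((.13,.16),(.18,.23)):
    p=S(P[red&(P[...,2]>lo)&(P[...,2]<hi)]);print('red',len(p),p.mean(0),np.percentile(p,[3,97],0))
sc=snap('scene');Q=cloud(sc);ih=cv2.cvtColor(sc['image'],cv2.COLOR_RGB2HSV)
red=((ih[...,0]<6)|(ih[...,0]>174))&(ih[...,1]>150)&(ih[...,2]>90);m=red&(Q[...,2]>.165)&(Q[...,2]<.22);m[:,:265]=0;m[:,290:]=0
p=S(Q[m]);print('scene tab',len(p),p.mean(0),np.percentile(p,[3,97],0))
print(V[172:206:3,322:356:3]);print((P[172:206:3,322:356:3,2]*1000).astype(int))
for nm,A,v in(('top',P,V),('scene',Q,ih[...,2])):
    s=S(A.reshape(-1,3)).reshape(A.shape);m=(v<75)&(s[...,1]<-.112)&(s[...,1]>-.17)&(s[...,0]<.09)&(s[...,0]>-.06)&(s[...,2]>.05)&(s[...,2]<.09)
    q=s[m];print('pad',nm,len(q),np.median(q,0),np.percentile(q,[2,98],0))
```

```text
O [0.486  0.0912]
red 96 [0.03   0.0169 0.1466] [[ 0.0269 -0.0165  0.144 ]
 [ 0.0332  0.0508  0.1498]]
red 32 [0.0296 0.064  0.1977] [[0.026  0.0561 0.1858]
 [0.0333 0.0722 0.203 ]]
scene tab 90 [0.0267 0.0608 0.1855] [[0.0231 0.0546 0.1676]
 [0.0325 0.0692 0.2   ]]
[[127 131 120 123 118 124 122 122  98 178 213 229]
 [146 116 118 120 119 122 122 120 104 156 208 231]
 [160  91 110 125 118 116 110  92 106 141 207 231]
 [151 100  97  64  62  69  70  61  76 189 225 229]
 [163  87 132  72  70  68  73  72  67 169 216 222]
 [219  86 117  73  70  72  72  70  68 141 234 222]
 [242 103 136  72  70  77  69  75  73 122 218 220]
 [222 139 135  75  79  76  78  69  77 104 209 209]
 [226 139 131  79  81  79  73  77  82  96 187 211]
 [181 159 151  95  86  79  79  84  90 136 205 203]
 [243 184 180 138 144 172 176 227 247 245 206 212]
 [244 198 185 181 181 179 185 184 246 244 220 224]]
[[  25   25   60   61   59   58   58   58   46   29   -3   -1]
 [  25   61   62   60   61   60   61 1092   36   33   -3   -2]
 [  28   22   56   61   61   64   63   60   63   21   -1   -1]
 [  28   37   64   67   67   69   67   66   68   25   -6    1]
 [  26   39   64   67   67   74   71   68   66   29   -3   -1]
 [  29   37   63   68   67   69   69   68   71   34   26   -2]
 [  27   37   24   70   69   70   70   68   71   40   30    0]
 [  26   40   33   68   67   68   72   73   71   37   33   -4]
 [  28   26   26   69   71   72   71   70   69   39   32   -1]
 [  23   20   24   71   71   68   73   72   66   67   30   -2]
 [  24   26   22   67   26   25   25   25   25   23   25   -4]
 [  22   24   25   25   25   22   26   25   26   26   23    0]]
pad top 243 [-0.0015 -0.1402  0.0688] [[-0.0281 -0.1641  0.0515]
 [ 0.0888 -0.1194  0.0882]]
pad scene 551 [ 0.0042 -0.143   0.0701] [[-0.0404 -0.1682  0.0514]
 [ 0.0894 -0.1161  0.0888]]
```

Run:
```python
from h import *
np.set_printoptions(precision=4,suppress=True,linewidth=200)
P=np.load('top0.npz')['P'];d=np.load('top0.npz')['d']
p=P[d>0];p=p[p[:,2]<.9]
xs=np.arange(.2,.76,.04);ys=np.arange(.7,-.22,-.06)
print('cols y',ys)
for x in xs[::-1]:
    r=[]
    for y in ys:
        m=(abs(p[:,0]-x)<.02)&(abs(p[:,1]-y)<.03);r.append(int(1000*np.percentile(p[m,2],98)) if m.sum()>3 else -99)
    print(round(x,2),r)
O=np.array([.486,.0912]);yaw=.108;ex=np.array([np.cos(yaw),np.sin(yaw)]);ey=np.array([-ex[1],ex[0]])
for v,u in((181,338),(190,338),(200,339)):
    q=P[v,u];print(v,u,(q[:2]-O)@ex,(q[:2]-O)@ey,q[2])
```

```text
cols y [ 0.7   0.64  0.58  0.52  0.46  0.4   0.34  0.28  0.22  0.16  0.1   0.04 -0.02 -0.08 -0.14 -0.2 ]
0.76 [53, 63, 93, 95, 64, 126, 169, 259, 63, 76, 287, 293, 199, 247, 357, 377]
0.72 [43, 9, 100, 91, 80, 128, 171, 247, 27, 63, 279, 280, 321, 368, 400, 396]
0.68 [12, 52, 92, 85, 181, 130, 180, 251, 286, 284, 273, 276, 364, 384, 405, 161]
0.64 [17, 55, 40, 68, 189, 166, 251, 300, 318, 327, 292, 306, 357, 392, 403, 144]
0.6 [15, 54, 33, 117, 189, 217, 271, 311, 333, 334, 100, 305, 355, 383, 389, 125]
0.56 [2, 52, 22, 130, 160, 224, 277, 313, 328, 1, 206, 307, 335, 355, 377, 1]
0.52 [1, 52, 34, 93, 164, 229, 276, 285, 39, 201, 207, 207, 69, 251, 1, 1]
0.48 [2, 52, 46, 99, 162, 189, 28, 13, 31, 129, 91, 81, 73, 74, 2, 1]
0.44 [2, 51, 60, 86, 78, 22, 21, 14, 31, 35, 59, 32, 67, 31, 2, 2]
0.4 [1, 18, 36, 40, 2, 14, 15, 15, 31, 58, 75, 104, 101, 87, 2, 2]
0.36 [1, 47, 53, 69, 28, 69, 45, 47, 23, 57, 70, 123, 101, 34, 2, 1]
0.32 [1, 50, 94, 85, 70, 77, 78, 62, 24, 34, 64, 34, 31, 1, 2, 2]
0.28 [4, 14, 370, 13, 13, 2, 44, 46, 23, 2, 2, 1, 1, 1, 2, 1]
0.24 [5, 278, 382, 395, 0, 1, 1, 1, 1, 1, 2, 1, 1, 1, 2, 2]
0.2 [-99, -99, 379, 383, 551, 569, -99, -99, -99, -99, -99, -99, -99, -99, -99, -99]
181 338 0.006387076154092879 -0.14026906298571265 0.06888830950695352
190 338 -0.015917597399324496 -0.1374663014596655 0.07077639274008456
200 339 -0.04036871825867031 -0.13723897650326206 0.06914801503901188
```

```bash
for i in 1 2; do python3 -m crank '0 0 -0.25 0 0 0.0688;0 0 -0.25 0 0 0.0688;0 0 -0.25 0 0 0.0688;0 0 -0.25 0 0 0.0688;0 0 -0.25 0 0 0.0688' -1 60; done
```

```text
t: 0.75
tcp_pos: [0.2322, 0.5801, 0.2815]
tool_rot: [0.446, 0.895, -0.0, -0.0]
force: [-0.3, -0.1, 0.1]
finger_gap: 0.144
gripper_force: 0.0
t: 1.25
tcp_pos: [0.2321, 0.58, 0.3315]
tool_rot: [0.669, 0.743, -0.0, 0.0]
force: [-0.2, 0.2, 0.6]
finger_gap: 0.001
gripper_force: 0.0
```

Run:
```python
from h import *
for n in('top','scene'):
    z=np.load(n+'0.npz');p=z['P'][z['d']>0]
    for y in np.arange(.24,-.2,-.02):
        m=(p[:,2]>.213)&(p[:,2]<.6)&(abs(p[:,1]-y)<.01)&(p[:,0]>.4); q=p[m]
        if len(q)>2:
            i=np.argsort(q[:,0])[2]; print(n,round(y,2),q[i].round(3),len(q), 'z<.25 min x',q[q[:,2]<.26][:,0].min().round(3) if (q[:,2]<.26).any() else '')
```

```text
top 0.24 [0.563 0.248 0.318] 408 z<.25 min x 
top 0.22 [0.573 0.227 0.322] 332 z<.25 min x 0.663
top 0.2 [0.585 0.207 0.328] 240 z<.25 min x 
top 0.18 [0.598 0.187 0.338] 181 z<.25 min x 
top 0.16 [0.617 0.168 0.33 ] 125 z<.25 min x 0.658
top 0.14 [0.637 0.149 0.32 ] 105 z<.25 min x 0.657
top 0.12 [0.654 0.13  0.299] 71 z<.25 min x 0.659
top 0.1 [0.661 0.11  0.268] 140 z<.25 min x 0.663
top 0.08 [0.625 0.072 0.226] 391 z<.25 min x 0.623
top 0.06 [0.61  0.051 0.232] 822 z<.25 min x 0.609
top 0.04 [0.572 0.03  0.29 ] 806 z<.25 min x 0.599
top 0.02 [0.569 0.019 0.293] 619 z<.25 min x 0.585
top 0.0 [0.57  0.008 0.304] 723 z<.25 min x 0.578
top -0.02 [ 0.576 -0.013  0.324] 671 z<.25 min x 0.6
top -0.04 [ 0.573 -0.049  0.221] 925 z<.25 min x 0.571
top -0.06 [ 0.551 -0.069  0.221] 1481 z<.25 min x 0.55
top -0.08 [ 0.536 -0.078  0.23 ] 1841 z<.25 min x 0.536
top -0.1 [ 0.543 -0.092  0.287] 1639 z<.25 min x 0.76
top -0.12 [ 0.564 -0.11   0.352] 1539 z<.25 min x 0.763
top -0.14 [ 0.645 -0.133  0.399] 1001 z<.25 min x 0.766
top -0.16 [ 0.645 -0.158  0.282] 562 z<.25 min x 
top -0.18 [ 0.705 -0.
[... 523 characters left out ...]
53 0.223] 74 z<.25 min x 0.608
scene 0.04 [0.572 0.03  0.28 ] 286 z<.25 min x 0.596
scene 0.02 [0.567 0.014 0.298] 603 z<.25 min x 0.584
scene 0.0 [0.569 0.008 0.306] 982 z<.25 min x 0.577
scene -0.02 [ 0.574 -0.011  0.327] 871 z<.25 min x 0.604
scene -0.04 [ 0.581 -0.031  0.337] 786 z<.25 min x 0.584
scene -0.06 [ 0.553 -0.063  0.221] 1029 z<.25 min x 0.551
scene -0.08 [ 0.534 -0.081  0.229] 1505 z<.25 min x 0.534
scene -0.1 [ 0.54  -0.091  0.281] 1263 z<.25 min x 0.585
scene -0.12 [ 0.561 -0.111  0.347] 1871 z<.25 min x 0.591
scene -0.14 [ 0.607 -0.131  0.251] 2381 z<.25 min x 0.606
scene -0.16 [ 0.629 -0.15   0.265] 1497 z<.25 min x 0.631
scene -0.18 [ 0.701 -0.17   0.396] 656 z<.25 min x
```

```bash
for i in 1 2 3 4; do python3 -m crank '-0.815 0.2125 0 0 0 0;-0.815 0.2125 0 0 0 0;-0.815 0.2125 0 0 0 0;-0.815 0.2125 0 0 0 0;-0.815 0.2125 0 0 0 0' | grep -E 'tcp|force:'; done
for i in 1 2; do python3 -m crank '0 0 0.58 0 0 0;0 0 0.58 0 0 0;0 0 0.58 0 0 0;0 0 0.58 0 0 0;0 0 0.58 0 0 0'; done
python3 - <<'E'
from h import *
snap('scene','s1.png')
st=telemetry.sense();O=np.array([.486,.0912]);a=.108;ex=np.array([np.cos(a),np.sin(a)]);ey=np.array([-ex[1],ex[0]])
d=st['tcp_pos'][:2]-O;print(d@ex,d@ey,st['tcp_pos'][2]-.0155,st['q'].round(3))
E
```

```text
tcp_pos: [0.2924, 0.4215, 0.3312]
force: [0.6, 0.0, 0.6]
gripper_force: 0.0
tcp_pos: [0.3525, 0.2641, 0.3314]
force: [0.2, 0.3, 0.3]
gripper_force: 0.0
tcp_pos: [0.4125, 0.1067, 0.3314]
force: [1.2, -0.2, -0.0]
gripper_force: 0.0
tcp_pos: [0.4725, -0.0507, 0.3314]
force: [-0.4, 0.6, -0.2]
gripper_force: 0.0
t: 3.75
tcp_pos: [0.4723, -0.0494, 0.2145]
tool_rot: [0.668, 0.745, 0.0, 0.0]
force: [0.4, -0.0, -1.5]
finger_gap: -0.002
gripper_force: 0.0
t: 4.25
tcp_pos: [0.4726, -0.0494, 0.0985]
tool_rot: [0.667, 0.745, 0.0, 0.0]
force: [1.3, 0.2, -0.6]
finger_gap: -0.002
gripper_force: 0.0
-0.03046282448355179 -0.13758774823828568 0.08020389148779415 [-0.34   0.561  1.924 -0.     0.663 -0.449]
```

View pics/s1.png

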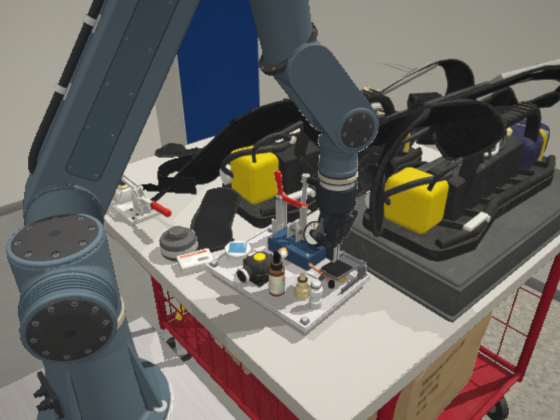

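The fingertips at (335,255) are above the pad at (337,270), clear of the couplings at (302,287) and (316,293). Pressing.

```bash
python3 -m crank '0 0 0.16 0 0 0;0 0 0.16 0 0 0;0 0 0.13 0 0 0;0 0 0.1 0 0 0;0 0 0.1 0 0 0' | grep -E 'tcp|^force:';python3 -m crank '0 0 0.1 0 0 0;0 0 0.1 0 0 0;0 0 0.1 0 0 0;0 0 0.05 0 0 0;0 0 0 0 0 0' | grep -E 'tcp|^force:'; python3 -m crank '0 0 0.06 0 0 0;0 0 0 0 0 0;0 0 0 0 0 0;0 0 0 0 0 0;0 0 0 0 0 0' | grep -E 'tcp|^force:'
```

```text
tcp_pos: [0.4727, -0.0495, 0.0735]
force: [-1.2, -0.6, 5.5]
tcp_pos: [0.4713, -0.0495, 0.0599]
force: [-4.3, -0.9, 9.3]
tcp_pos: [0.4713, -0.0495, 0.0578]
force: [-4.0, -1.8, 10.8]
```

```bash
for i in 1 2; do python3 -m crank '0 0 0.06 0 0 0;0 0 0 0 0 0;0 0 0 0 0 0;0 0 0 0 0 0;0 0 0 0 0 0' | grep -E 'tcp|^force:';done
python3 - <<'E'
from h import *
for n,b in(('top',(290,160,316,186)),('scene',(300,215,335,255))):
    s=snap(n)['image'];x0,y0,x1,y1=b
    c=cv2.resize(s[y0:y1,x0:x1],(390,450),interpolation=cv2.INTER_CUBIC)
    cv2.imwrite('pics/g_%s.png'%n,c[:,:,::-1])
a=[cv2.imread('pics/g_top.png'),cv2.imread('pics/g_scene.png')];cv2.imwrite('pics/g1.png',np.hstack(a))
E
```

```text
tcp_pos: [0.4714, -0.0496, 0.0568]
force: [-6.2, -1.7, 23.3]
tcp_pos: [0.4715, -0.0496, 0.0563]
force: [-9.7, -1.3, 42.5]
```

View pics/g1.png

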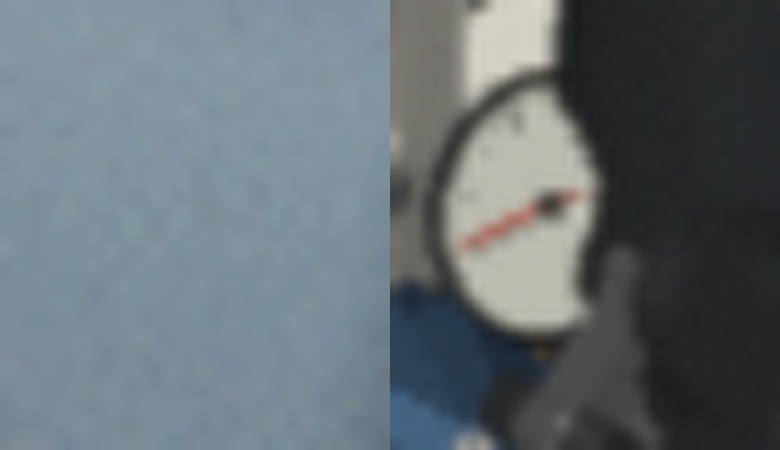

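The scene crop shows the needle down at the lower left, on its zero peg. The pedal is on its stop, so I release it and go on to the catch.

```bash
python3 -m crank '0 0 -0.2 0 0 0;0 0 -0.4 0 0 0;0 0 -0.7 0 0 0;0 0 -0.9 0 0 0;0 0 -0.9 0 0 0' | grep -E 'tcp|^force:'; python3 -m crank '0 0 -0.9 0 0 0;0 0 -0.9 0 0 0;0 0 -0.9 0 0 0;0 0 0 0 0 0;0 0 0 0 0 0' | grep -E 'tcp|^force:';python3 -m crank '0.85 0.3 0 0 0 0;0.85 0.3 0 0 0 0;0.85 0.3 0 0 0 0;0.85 0.3 0 0 0 0;0.85 0.3 0 0 0 0' | grep -E 'tcp|^force:'; python3 -m crank '0 0 0 0 0 0;0 0 0 0 0 0;0 0 0 0 0 0;0 0 0 0 0 0;0 0 0 0 0 0' >/dev/null
cat >> h.py <<'E'
O=np.array([.486,.0912]);_a=.108;ex=np.array([np.cos(_a),np.sin(_a)]);ey=np.array([-ex[1],ex[0]])
def stand():
    st=telemetry.sense();d=st['tcp_pos'][:2]-O;print('stand mm',(1000*np.array([d@ex,d@ey,st['tcp_pos'][2]-.0155])).round(1),'F',st['force'].round(1),'gap',round(st['finger_gap'],3),'t',st['t'],'q',st['q'].round(3),'\n',R.from_quat(st['tool_rot']).as_matrix().round(3))
E
python3 -c "
from h import *
stand();P=cloud(snap('scene'));d=P[...,:2]-O
X,Y,Z=d@ex,d@ey,P[...,2]-.0155
m=(abs(Y+.14)<.015)&(X<.0)&(X>-.035)&(Z>.02)&(Z<.08);print('pad z',np.median(Z[m]),m.sum())"
```

```text
tcp_pos: [0.472, -0.0492, 0.1771]
force: [0.8, -0.1, 0.6]
tcp_pos: [0.4725, -0.0493, 0.2847]
force: [-0.2, 0.4, -0.8]
tcp_pos: [0.5123, 0.1275, 0.2818]
force: [0.6, 0.1, -0.9]
stand mm [ 30.8  30.8 268.4] F [-0.1  0.5  0.3] gap -0.004 t 8.9 q [ 0.028  0.335  1.608 -0.     1.199 -0.08 ] 
 [[-0.107  0.994 -0.001]
 [ 0.994  0.107 -0.   ]
 [-0.    -0.001 -1.   ]]
pad z 0.05406748455416849 166
```

```bash
python3 -m crank '0 0 0.55 0 0 0;0 0 0.55 0 0 0;0 0 0.55 0 0 0;0 0 0.55 0 0 0;0 0 0.55 0 0 0' | grep -E 'tcp|^force:'; python3 -m crank '0.375 0 0 0 0 0;0.3 0 0 0 0 0;0.25 0 0 0 0 0;0.2 0 0.075 0 0 0;0.15 0 0.125 0 0 0' | grep -E 'tcp|^force:'; python3 -m crank '0.125 0 0.125 0 0 0;0.075 0 0.15 0 0 0;0.05 0 0.075 0 0 0;0 0 0 0 0 0;0 0 0 0 0 0' | grep -E 'tcp|^force:'; python3 -c "
from h import *
stand();s=snap('scene')['image'];t=snap('top')['image'];cv2.imwrite('pics/c1.png',np.hstack([cv2.resize(s[150:270,220:340],(600,600),interpolation=cv2.INTER_CUBIC)])[:,:,::-1])"
```

```text
tcp_pos: [0.5137, 0.1256, 0.1736]
force: [0.3, -0.2, 0.6]
tcp_pos: [0.5085, 0.1782, 0.1671]
force: [-0.1, 0.4, -0.0]
tcp_pos: [0.5068, 0.1867, 0.1519]
force: [-0.2, -0.5, 0.3]
stand mm [ 31.   92.7 136.4] F [-0.2 -0.5  0.3] gap 0.003 t 10.45 q [ 0.146  0.525  1.722 -0.     0.894  0.037] 
 [[-0.109  0.994 -0.   ]
 [ 0.994  0.109 -0.   ]
 [-0.    -0.    -1.   ]]
```

View pics/c1.png

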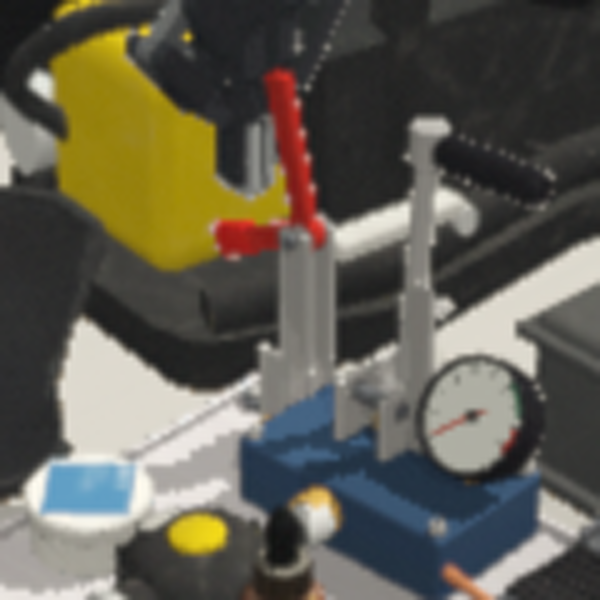

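The catch is over: bar upright at (290,140), tab lying left at (245,238), needle at zero. I withdraw to the front, rise and tilt for the handle.

```bash
python3 -m crank '0 -0.3 0 0 0 0;0 -0.3 0 0 0 0;0 -0.3 0 0 0 0;0 -0.3 0 0 0 0;0 -0.3 0 0 0 0' | grep -E 'tcp|^force:'; python3 -m crank '0 0 -0.5 0 0 0;0 0 -0.5 0 0 0;0 0 -0.5 0 0 0;0 0 -0.5 0 0 0;0 0 -0.5 0 0 0' 0.1 40| grep -E 'tcp|^force:';python3 -m crank '0 0 0 -0.0637 0 0;0 0 0 -0.0637 0 0;0 0 0 -0.0637 0 0;0 0 0 -0.0637 0 0;0 0 0 -0.0637 0 0' | grep -E 'tcp|^force:|gap'; python3 -m crank '0 0 0 0 0 0;0 0 0 0 0 0;0 0 0 0 0 0;0 0 0 0 0 0;0 0 0 0 0 0' >/dev/null
cat >> h.py <<'E'
def togo(x,y,z):
    "units of tool-axis shift to a stand-frame TCP target in mm"
    st=telemetry.sense();w=np.r_[O+x/1e3*ex+y/1e3*ey,z/1e3+.0155]
    print('togo units',(R.from_quat(st['tool_rot']).as_matrix().T@(w-st['tcp_pos'])/.04).round(3))
E
python3 -c "
from h import *
stand();togo(18.2,-33,235.8)
P=cloud(s:=snap('top'));h=cv2.cvtColor(s['image'],cv2.COLOR_RGB2HSV);red=((h[...,0]<6)|(h[...,0]>174))&(h[...,1]>150)&(h[...,2]>90)
d=P[...,:2]-O;m=red&(P[...,2]>.1)&(P[...,2]<.25);print('red y,z mm',np.c_[d[m]@ey,P[m][:,2]-.0155][::6].round(3).tolist())"
```

```text
tcp_pos: [0.4456, 0.1801, 0.1522]
force: [0.6, -0.3, 0.4]
tcp_pos: [0.4461, 0.1801, 0.2528]
force: [0.7, -0.4, -0.7]
tcp_pos: [0.4462, 0.1803, 0.2527]
force: [1.4, -0.5, -0.4]
finger_gap: 0.547
stand mm [-28.   92.7 237. ] F [ 0.7 -0.7 -0.1] gap 0.55 t 12.55 q [ 0.169  0.179  2.094 -0.079  0.369  0.126] 
 [[-0.109  0.872  0.477]
 [ 0.994  0.095  0.052]
 [ 0.     0.48  -0.877]]
togo units [-3.143  0.995  0.579]
red y,z mm [[0.079, 0.195], [0.075, 0.199], [0.077, 0.196], [0.066, 0.173], [0.061, 0.159], [0.058, 0.149], [0.07, 0.168], [0.05, 0.129], [0.053, 0.134], [0.077, 0.122], [0.101, 0.111], [0.087, 0.115], [0.072, 0.123], [0.099, 0.109], [0.084, 0.115], [0.094, 0.113]]
```

```bash
python3 -m crank '-0.63 0 0 0 0 0;-0.63 0 0 0 0 0;-0.63 0 0 0 0 0;-0.63 0 0 0 0 0;-0.62 0 0 0 0 0' | grep -E 'tcp|^force:'; python3 -m crank '0 0.2 0.116 0 0 0;0 0.2 0.116 0 0 0;0 0.2 0.116 0 0 0;0 0.2 0.116 0 0 0;0 0.195 0.115 0 0 0' | grep -E 'tcp|^force:';python3 -m crank '0 0 0 0 0 0;0 0 0 0 0 0;0 0 0 0 0 0;0 0 0 0 0 0;0 0 0 0 0 0' >/dev/null
python3 -c "
from h import *
stand();togo(56.5,-33,165.6)
s=snap('scene')['image'];w=snap('wrist')['image'];cv2.imwrite('pics/l1.png',np.hstack([cv2.resize(s[150:270,250:370],(400,400),interpolation=cv2.INTER_CUBIC),cv2.resize(w,(400,400))])[:,:,::-1])"
```

```text
tcp_pos: [0.4613, 0.0544, 0.2523]
force: [-0.2, 0.3, 0.5]
tcp_pos: [0.5074, 0.0616, 0.2508]
force: [0.4, -0.0, 0.4]
stand mm [ 16.8 -32.8 235.4] F [-0.5 -1.  -0.2] gap 0.551 t 14.1 q [-0.184  0.209  2.055  0.349  0.418 -0.58 ] 
 [[-0.109  0.872  0.477]
 [ 0.994  0.096  0.052]
 [ 0.     0.48  -0.878]]
togo units [-0.007  0.033  2.007]
```

View pics/l1.png

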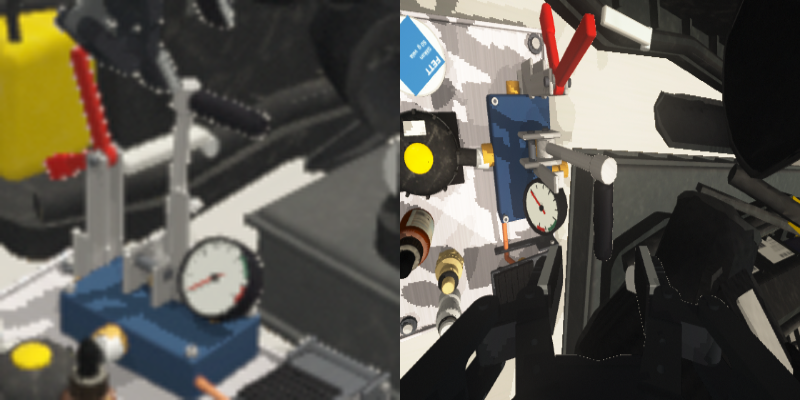

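In the wrist view the handle at (603,220) lies between the open fingers (545,280) and (650,270), and the catch is open. Moving in to grip.

```bash
python3 -m crank '0 0.03 0.5 0 0 0;0 0 0.5 0 0 0;0 0 0.4 0 0 0;0 0 0.35 0 0 0;0 0 0.25 0 0 0' | grep -E 'tcp|^force:';python3 -m crank '0 0 0 0 0 0;0 0 0 0 0 0;0 0 0 0 0 0;0 0 0 0 0 0;0 0 0 0 0 0' -1 40|tail -5;python3 -m crank '0 0 0 0 0 0;0 0 0 0 0 0;0 0 0 0 0 0;0 0 0 0 0 0;0 0 0 0 0 0' |tail -5
python3 -c "
from h import *
stand()"
```

```text
tcp_pos: [0.5461, 0.0646, 0.1804]
force: [0.4, -0.3, 0.4]
tcp_pos: [0.5467, 0.0644, 0.1823]
tool_rot: [0.646, 0.721, 0.185, 0.166]
force: [2.4, 0.3, 1.6]
finger_gap: 0.197
gripper_force: 39.1
tcp_pos: [0.5469, 0.0644, 0.1822]
tool_rot: [0.647, 0.721, 0.185, 0.167]
force: [2.4, -0.4, 5.0]
finger_gap: 0.195
gripper_force: 39.6
stand mm [ 57.7 -33.2 166.7] F [ 2.4 -0.4  5. ] gap 0.195 t 15.7 q [-0.155  0.399  2.046  0.548  0.242 -0.768] 
 [[-0.109  0.871  0.479]
 [ 0.994  0.096  0.051]
 [-0.001  0.482 -0.876]]
```

```bash
python3 -c "
import numpy as np
g=18.7;r=125.8
ph=np.linspace(-.109,.60,16);t=np.r_[np.linspace(.5,.1,13),.1,.1,.1]
T=lambda p,t:np.array([35-r*np.sin(p)+g*np.sin(t),58+r*np.cos(p)-g*np.cos(t)])
for i in range(15):
    d=T(ph[i+1],t[i+1])-T(ph[i],t[i]);a=t[i]
    print(i,np.array([d@[np.cos(a),np.sin(a)]/40,d@[np.sin(a),-np.cos(a)]/40,(t[i]-t[i+1])/(np.pi/2)]).round(3))
"
```

```text
0 [-0.139 -0.082  0.021]
1 [-0.146 -0.072  0.021]
2 [-0.151 -0.061  0.021]
3 [-0.156 -0.05   0.021]
4 [-0.159 -0.039  0.021]
5 [-0.162 -0.027  0.021]
6 [-0.163 -0.015  0.021]
7 [-0.164 -0.003  0.021]
8 [-0.164  0.009  0.021]
9 [-0.163  0.02   0.021]
10 [-0.161  0.032  0.021]
11 [-0.158  0.044  0.021]
12 [-0.138  0.055  0.   ]
13 [-0.135  0.062  0.   ]
14 [-0.132  0.068  0.   ]
```

```bash
python3 -m crank '0 -0.139 -0.082 0.021 0 0;0 -0.146 -0.072 0.021 0 0;0 -0.151 -0.061 0.021 0 0;0 -0.156 -0.05 0.021 0 0;0 -0.159 -0.039 0.021 0 0' | tail -5
python3 -c "
from h import *
stand()"
```

```text
tcp_pos: [0.5187, 0.061, 0.1832]
tool_rot: [0.658, 0.733, 0.128, 0.117]
force: [6.5, 8.0, 11.8]
finger_gap: 0.197
gripper_force: 38.7
stand mm [ 29.2 -33.6 167.7] F [ 6.5  8.  11.8] gap 0.197 t 16.2 q [-0.146  0.372  1.995  0.195  0.444 -0.416] 
 [[-0.107  0.935  0.339]
 [ 0.994  0.102  0.034]
 [-0.003  0.341 -0.94 ]]
```

```bash
python3 -m crank '0 -0.162 -0.027 0.021 0 0;0 -0.163 -0.015 0.021 0 0;0 -0.164 -0.003 0.021 0 0;0 -0.164 0.009 0.021 0 0;0 -0.163 0.02 0.021 0 0' | tail -5;  python3 -m crank '0 -0.161 0.032 0.021 0 0;0 -0.158 0.044 0.021 0 0;0 -0.138 0.055 0 0 0;0 0 0 0 0 0;0 0 0 0 0 0' | tail -5
python3 -c "
from h import *
stand()"
```

```text
tcp_pos: [0.4866, 0.0573, 0.1737]
tool_rot: [0.665, 0.741, 0.067, 0.061]
force: [2.5, 0.6, 15.7]
finger_gap: 0.193
gripper_force: 42.4
tcp_pos: [0.4688, 0.0553, 0.1652]
tool_rot: [0.667, 0.743, 0.042, 0.039]
force: [6.3, 1.3, 5.2]
finger_gap: 0.193
gripper_force: 42.0
stand mm [-21.  -33.8 149.7] F [6.3 1.3 5.2] gap 0.193 t 17.2 q [-0.136  0.395  1.957  0.041  0.678 -0.276] 
 [[-0.108  0.988  0.113]
 [ 0.994  0.108  0.01 ]
 [-0.002  0.114 -0.994]]
```

```bash
python3 -m crank '0 -0.135 0.062 0 0 0;0 -0.132 0.068 0 0 0;0 0 0 0 0 0;0 0 0 0 0 0;0 0 0 0 0 0' | tail -5;  python3 -m crank '0 -0.06 0.035 0 0 0;0 0 0 0 0 0;0 0 0 0 0 0;0 0 0 0 0 0;0 0 0 0 0 0' | tail -5
python3 -c "
from h import *
stand()"
```

```text
tcp_pos: [0.4598, 0.0543, 0.159]
tool_rot: [0.667, 0.743, 0.043, 0.04]
force: [9.4, 2.4, 2.2]
finger_gap: 0.193
gripper_force: 42.5
tcp_pos: [0.4587, 0.0541, 0.1582]
tool_rot: [0.667, 0.743, 0.044, 0.041]
force: [7.2, 3.2, 8.0]
finger_gap: 0.197
gripper_force: 42.9
stand mm [-31.1 -34.  142.7] F [7.2 3.2 8. ] gap 0.197 t 18.2 q [-0.143  0.397  1.991  0.046  0.638 -0.286] 
 [[-0.107  0.987  0.118]
 [ 0.994  0.107  0.01 ]
 [-0.002  0.119 -0.993]]
```

```bash
for i in 1 2; do python3 -m crank '0 -0.07 0.035 0 0 0;0 0 0 0 0 0;0 0 0 0 0 0;0 0 0 0 0 0;0 0 0 0 0 0' | grep -E 'tcp|^force:'; done
python3 -c "
from h import *
stand();s=snap('scene')['image'];cv2.imwrite('pics/l2.png',cv2.resize(s[170:270,255:355],(600,600),interpolation=cv2.INTER_CUBIC)[:,:,::-1])"
```

```text
tcp_pos: [0.4585, 0.0539, 0.1579]
force: [9.8, 5.9, 14.3]
tcp_pos: [0.4584, 0.0538, 0.1576]
force: [11.0, 7.7, 21.9]
stand mm [-31.5 -34.2 142.1] F [11.   7.7 21.9] gap 0.194 t 19.2 q [-0.145  0.395  2.002  0.05   0.618 -0.291] 
 [[-0.106  0.986  0.13 ]
 [ 0.994  0.106  0.01 ]
 [-0.004  0.131 -0.991]]
```

View pics/l2.png

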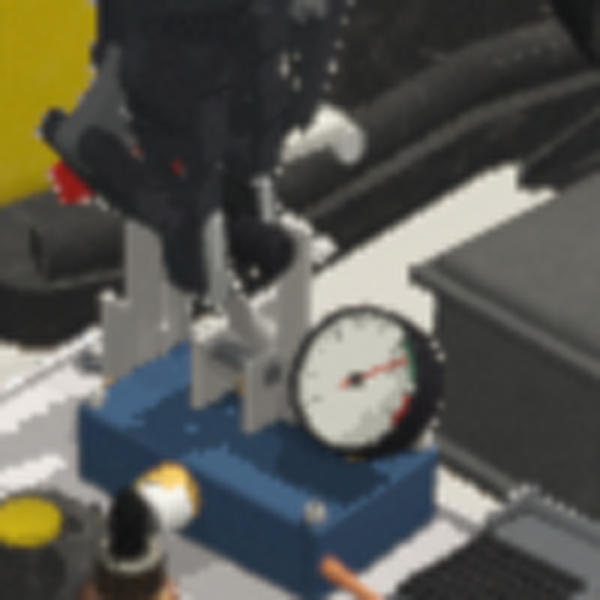

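The needle tip at (408,360) stands mid-green, and the TCP has stopped moving while the force rises, so the lever is on its stop. I ease the downward push slightly, then check that it holds.

```bash
python3 -m crank '0 0 -0.03 0 0 0;0 0 0 0 0 0;0 0 0 0 0 0;0 0 0 0 0 0;0 0 0 0 0 0' | tail -5; python3 -m crank '0 0 0 0 0 0;0 0 0 0 0 0;0 0 0 0 0 0;0 0 0 0 0 0;0 0 0 0 0 0' | tail -5;python3 -c "
from h import *
stand();s=snap('scene')['image'];cv2.imwrite('pics/f.png',s[150:330,180:380][:,:,::-1].repeat(3,0).repeat(3,1))"
```

```text
tcp_pos: [0.4584, 0.0539, 0.1578]
tool_rot: [0.667, 0.742, 0.047, 0.045]
force: [14.5, 8.8, 10.9]
finger_gap: 0.199
gripper_force: 43.3
tcp_pos: [0.4585, 0.0539, 0.1578]
tool_rot: [0.667, 0.742, 0.047, 0.045]
force: [13.9, 8.7, 11.3]
finger_gap: 0.195
gripper_force: 43.3
stand mm [-31.4 -34.2 142.3] F [13.9  8.7 11.3] gap 0.195 t 20.25 q [-0.145  0.394  2.001  0.051  0.62  -0.291] 
 [[-0.106  0.986  0.13 ]
 [ 0.994  0.106  0.011]
 [-0.003  0.13  -0.991]]
```

View pics/f.png

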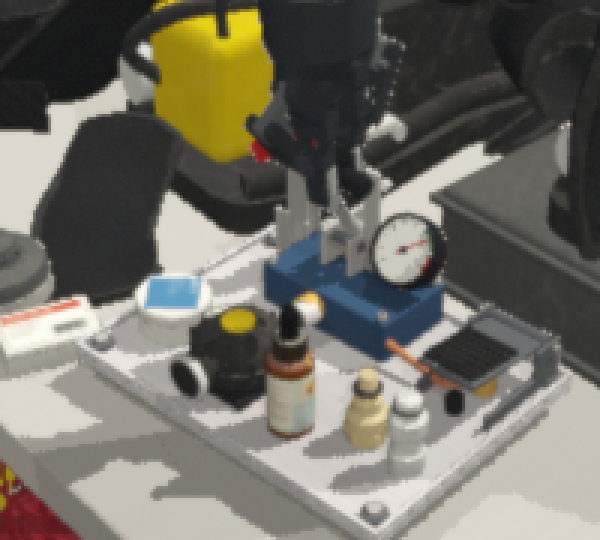

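The needle at (425,243) is in the green. The bystanders are where they were, the pedal is up, and the grip is steady. Handing in.

```bash
python3 -c "
from station import manip
print(manip.sign_off())"
```

```text
the job is handed in; nothing more can be done
None
```

Job handed in at about 20 s: the pedal was pressed to its stop (needle to zero) and came back up, the catch is fully open, the gripper is holding the lever on its stop with the needle in the green, and the loose items look unmoved; the one doubt is that the fingertips' press on the pedal briefly measured 42.5 N, and I took the 40 N limit to cover only the arm and gripper body.

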